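# Reset the air pump's click dial: close to the stop, open four clicks

### The arm

A 6-joint arm with a two-finger parallel gripper is mounted at the origin on the work surface. World frame = base frame: x ahead of the robot, y to its left, z up, the work surface at z = 0. Lengths are in mm, angles in degrees, forces in N, time in s.
With the tool pointing down it reaches from about 325 to 775 mm from the base axis. Payload 9.3 kg.
Tool frame: the origin (TCP) lies between the finger pads, 19 mm behind the fingertips; this is the grasp point; z points along the fingers, y is the line along which they close (so a half turn about z gives the same grasp; the last joint's range is limited). The gripper opens to 85 mm and grips with 20 to 120 N. Pads are 22 mm wide; open, the fingers measure 114 mm over their backs; the gripper's body (76 mm by 85 mm) begins 54 mm behind the grasp point. The pads swing forward as they close: fully open they stand 13 mm farther back than shut.
Start: joints at [60.298, 14.817, 1.232, 76.415, 0, 81.257], TCP at [196.734, 513.607, 249.979] pointing down, gripper open.
Joint ranges: [-174.27, 174.27], [-52.1, 104.24], [-59.71, 78.15], [-110.17, 111.67], [-87.03, 83.33], [-180, 180]. Speed limits (degrees/s): [127.2, 127.2, 159.86, 180, 180, 180].

### API

Orientations are given as a 3x3 rotation matrix whose columns are the frame's x, y, z axes.
In Python, from plant import goto, move_linear, move_joints, set_gripper, sleep, ik, get_obs, get_image, calibration, PlanningError, finish_job gives the robot as it stands. Calls block until the motion is done:
- goto(position, orientation): joint-space move of the TCP to a pose.
- move_linear(position, speed=150, frame=None, threshold=None): straight line of the TCP; frame=None keeps the orientation; speed is the mean speed in mm/s. With threshold (N) it stops when the force on the tool has changed by that much, and returns True; else False.
- move_joints(angles): joint-space move.
- set_gripper(opening): finger opening in mm; the grip force is fixed at half the most; returns when the fingers have stopped.
- sleep(seconds).
- ik(position, orientation): joint angles nearest the present ones, or None.
- get_obs(): the state.
- get_image(name): name is "scene" or "top" or "wrist"; returns (picture, depth): 420x560x3 uint8, red, green, blue; 420x560 float32, mm along the optical axis (not along the pixel's ray), 0 where there is no reading.
- calibration(name): a dict with "mtx" (3x3 intrinsics, pixels), "rvec" (rotation vector, rad) and "tvec" (3), from world to camera coordinates, as OpenCV has them; the wrist camera has in their place "hand_eye" (4x4, takes a point from camera to tool coordinates, whose origin is the TCP and whose axes are the flange's). Camera axes: x right, y down, z forward; pixel columns grow to the right and rows downward; lengths in mm; the calibration is good to about 2 mm. A picture is of the moment at which its call begins: read the wrist's pose just before it. calibration takes no time and is no camera call.
A pose or a line that the arm cannot do raises PlanningError and nothing moves.
- finish_job(): hands the job in; it is judged then, once.
The state is a dict: "time_s": time; "qpos": joint angles; "joint_vel": joint speeds; "tau": joint torques, N m; "tool_pos": TCP position; "tcp_rot": TCP orientation; "force": force on the tool from outside, world axes, zero at the start; "ft_torque": the same for the moment, N m; "gripper_width": finger opening in mm; "grasp_force": force on a finger pad.
Only numpy, scipy, OpenCV 4.12 (cv2) and the standard library are available. Lean on these libraries where they do the work, as an engineer would, in place of code of your own. Each camera call takes 0.05 s, during which the arm holds its last target. There are 200 camera calls.

### The job

Reset the airflow on the blue aquarium air pump by feel: turn the white dial on its top clockwise until it comes up against its closed stop, without forcing it on past there, then open it (counter-clockwise) exactly four clicks and let go, leaving it resting in the fourth click. Leave the bottle, the rock and the caddy with its tools undisturbed.

Things in the scene. Friction and masses are not known exactly. Their poses are not given: they have to be found in the camera images.
- pump: Aquarium air pump, blue cover on a black tray, 116 (x) x 176 (y) x 78 mm high without its dial, screwed down on the shelf by four flat ears on its y sides (220 mm over the ears). Origin: middle of its underside, z up; badge on its -x side, two black outlets stick out 22 mm on its +x side. Its top is a flat deck at z = 78 mm with the dial in the middle (x = y = 0) and nothing else standing on it.
- dial_grip (a point): Point on the dial's vertical axis 26 mm above the pump's deck, a good TCP height to grip the dial from above; fixed to the cover, it does not turn. The dial: a round fluted white plastic knob 47 mm across, from 1 to 30 mm above the deck, same from every side, no mark or pointer. Clockwise from above closes. At the start it is open by 2 to 5 clicks, of 8. A grip of 35 N turns it.
- needle (a joint): Height of the valve needle in m: 0 in the closed click, 0.03 mm more for each click open (0.36 mm a turn); it shows as a thin brass pin in the middle of the dial. The reading is much too coarse to tell single clicks.
- shelf: Low laminated riser shelf, fixed: grey board 300 (x) x 800 (y) mm, 18 mm thick, its top 90 mm above the table. Origin: on the table under the middle of the board; its front edge is at x = -150 mm.
- caddy: Clear acrylic caddy 26 (x) x 104 (y) x 85 mm high, held by a steel spring clip on the shelf's front edge, hanging in front of it with its underside 12 mm above the table. Origin: middle of its underside. Fixed; the tools in it stand up to 190 mm above the table.
- scraper: Stainless scraper with a black handle, 168 mm long, standing handle down in the caddy. Origin: middle of its lower end, z up along it.
- leveler: Green plastic gravel leveler, 168 mm long, standing handle down in the caddy. Origin: middle of its lower end, z up along it.
- tweezer: Curved steel tweezer, 172 mm long, standing tips up in the caddy. Origin: middle of its lower end, z up along it.
- bottle: Closed amber glass bottle with a black cap, 52 mm across, 115 mm high, 0.26 kg, standing loose on the shelf. Origin: middle of its underside.
- rock: Grey rock ornament, about 85 mm across and 65 mm high, 0.38 kg, loose on the shelf. Origin: middle of its underside.
- dial_top (a point): Middle of the dial's top, 30 mm above the deck, fixed to the cover. Its clicks: about 30 degrees apart; in each the torque rises quickly to 0.2-0.3 N m, fades over half a click and snaps to nothing (the click), then nothing till the next. The dial has free play on its spindle (over half a click), taken up at each change of direction, so its angle does not tell the clicks; let go, it stays.
- dial_base (a point): Where the dial's axis meets the deck, fixed to the cover. The stop: just past the closed click a sprung valve seat is met. The torque goes over 0.5 N m and stays about there instead of fading, up to some 0.8 N m a whole click on, where the seat is damaged. Let go, the dial springs back into the closed click; the first click opened from there counts as one.
Not all that is in view belongs to the job. Of the things that look like the bottle, the largest one is meant.

How it is judged (in metres and radians):
On the way:
1. the dial has been turned to its closed stop (value of joint needle below -1.7e-06 m), for 0.05 s.
At the end, for the whole second after the job is handed in: The dial rests in the fourth click open (needle 0.112 to 0.128 mm up); bottle, rock and the three tools are within 15 mm of where they were, bottle and rock upright (value of joint needle between 0.000112 and 0.000128 m and distance of each of bottle, rock, scraper, leveler, tweezer from where it was at the start of the episode below 0.015 m and angle between bottle's own z axis and vertical below 0.1 rad and angle between rock's own z axis and vertical below 0.15 rad); the robot touches nothing.
It fails at once if the dial is forced on past its stop by a whole click, damaging the valve seat (value of joint needle below -3e-05 m).
It fails at once if the bottle, the rock or a tool is knocked about (distance of any of bottle, rock, scraper, leveler, tweezer from where it was at the start of the episode above 0.03 m).
It fails at once if the robot runs into the caddy (contact force between any of the arm, the fingers and caddy above 5 N).
It also fails if it takes over 72 s, if anything falls off the work surface, if the arm or the gripper's body presses on something with over 40 N, if the wrist force passes 120 N, or if a joint passes its speed limit or range.

## Working session

There is one attempt and no reset: what is moved stays moved. The work goes in short steps, each a Python script; the robot and the scene stay as the last script left them, time stands still between calls to the robot, and variables do not carry over. Pictures are saved under pics/ and viewed, at most 10 in all, crops included, and the job is handed in when it is done.

```bash
ls; mkdir -p pics
python3 - <<'E'
from plant import *
import cv2,numpy as np
for n in("scene","top"):
    p,d=get_image(n); cv2.imwrite(f"pics/{n}0.png",p[:,:,::-1]); np.save(f"{n}0.npy",d)
    c=calibration(n); print(n,{k:np.round(v,3).tolist() for k,v in c.items()})
print(calibration("wrist")); o=get_obs(); print(o)
E
```

```text
pics
scene {'mtx': [[427.561, 0.0, 275.662], [0.0, 427.561, 213.355], [0.0, 0.0, 1.0]], 'rvec': [1.991, 1.417, -0.59], 'tvec': [-133.017, -240.493, 1367.248]}
top {'mtx': [[429.292, 0.0, 290.878], [0.0, 429.292, 208.606], [0.0, 0.0, 1.0]], 'rvec': [2.041, -2.184, 0.219], 'tvec': [-21.564, 513.444, 1116.8]}
{'mtx': array([[353.5548744 ,   0.        , 280.596097  ],
       [  0.        , 353.5548744 , 205.26359455],
       [  0.        ,   0.        ,   1.        ]]), 'hand_eye': array([[ 2.28141173e-04, -9.49923742e-01, -3.12481732e-01,
         8.00653488e+01],
       [ 9.99999957e-01,  1.58837726e-04,  2.47238250e-04,
        -7.90462730e-01],
       [-1.85223596e-04, -3.12481775e-01,  9.49923737e-01,
        -1.24501062e+02],
       [ 0.00000000e+00,  0.00000000e+00,  0.00000000e+00,
         1.00000000e+00]])}
{'time_s': 0.1, 'qpos': array([6.02980233e+01, 1.48479528e+01, 1.19334060e+00, 7.64156074e+01,
       8.07310216e-04, 8.12569299e+01]), 'joint_vel': array([ 0.0734881 , -0.15041582,  0.16969728,  0.00997561,  0.00906183,
        0.01124844]), 'tau': array([ 5.29402576e-03, -5.56691444e+01,  3.45071018e+01,  1.16129767e-02,
       -1.32633331e-04,  2.31569823e-05]), 'tool_pos': array([196.61545532, 513.40614229, 249.41739418]), 'tcp_rot': array([[-9.33837149e-01,  3.57697912e-01, -6.19491801e-04],
       [ 3.57698392e-01,  9.33836571e-01, -1.05756067e-03],
       [ 2.00216858e-04, -1.20918066e-03, -9.99999249e-01]]), 'force': array([0.35337579, 0.32036322, 0.25686053]), 'ft_torque': array([-0.03117145, -0.05491269, -0.02547675]), 'grasp_force': 0.0, 'gripper_width': 85.53733247669595}
```

View pics/scene0.png

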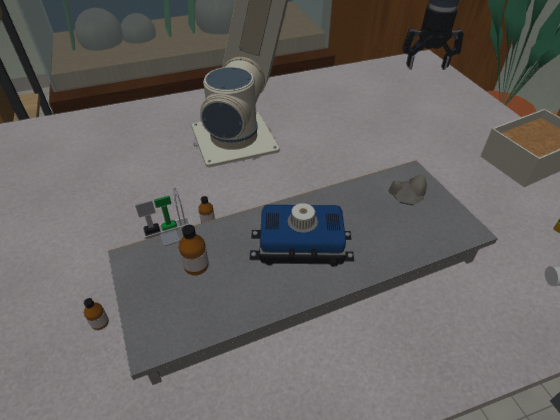

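View pics/top0.png

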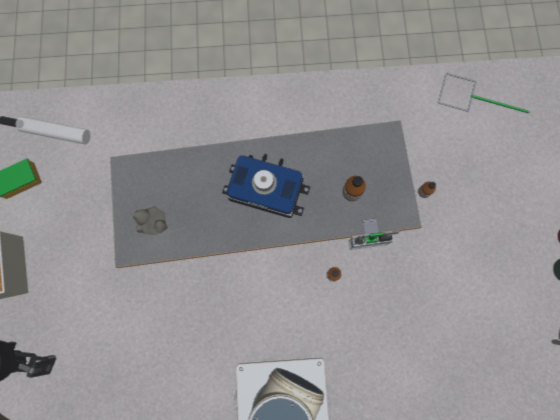

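The scene view shows the pump with its white dial at about (303,214). The big bottle is at (194,252), the rock at (410,188) and the caddy at (165,220). In the top view the dial is at (263,180), the bottle at (355,187), the caddy at (372,238) and the rock at (150,220). Next I'll locate the dial from both views.

```bash
cat > h.py <<'E'
from plant import *
import cv2,numpy as np
def world(n,u,v,d):
    c=calibration(n);K=c["mtx"];R=cv2.Rodrigues(np.array(c["rvec"],float))[0]
    p=np.stack([(u-K[0,2])/K[0,0]*d,(v-K[1,2])/K[1,1]*d,d],-1)
    return (p-np.ravel(c["tvec"]))@R
def cloud(n,d,u0,u1,v0,v1):
    v,u=np.mgrid[v0:v1,u0:u1]; D=d[v0:v1,u0:u1]; m=D>0
    return world(n,u[m],v[m],D[m]),u[m],v[m]
E
python3 - <<'E'
from h import *
P={}
for n,b in (("scene",(285,322,200,235)),("top",(245,283,163,200))):
    d=np.load(n+"0.npy");im=cv2.imread(f"pics/{n}0.png").astype(int)
    X,u,v=cloud(n,d,*b); c=im[v,u]; m=(c.min(1)>120)&(c.max(1)-c.min(1)<50)
    W=X[m]; z=np.percentile(W[:,2],90); t=W[W[:,2]>z-6]
    print(n,m.sum(),z,(t.min(0)+t.max(0))/2,t.max(0)-t.min(0),len(t))
    # pixels for triangulation: centre of top rim
    uu,vv=u[m][W[:,2]>z-6],v[m][W[:,2]>z-6]
    px=np.array([(uu.min()+uu.max())/2,(vv.min()+vv.max())/2]);cal=calibration(n)
    R=cv2.Rodrigues(np.array(cal["rvec"],float))[0]
    P[n]=(cal["mtx"]@np.c_[R,np.ravel(cal["tvec"])],px);print(px)
x=cv2.triangulatePoints(P["scene"][0],P["top"][0],P["scene"][1],P["top"][1]);print("tri",(x[:3]/x[3]).T)
# yaw of the pump: blue pixels in top at deck
d=np.load("top0.npy");im=cv2.imread("pics/top0.png").astype(int)
X,u,v=cloud("top",d,220,312,145,220);c=im[v,u]
m=(c[:,0]-c[:,2]>35); W=X[m];W=W[W[:,2]>155]; print("deck z",np.median(W[:,2]),cv2.minAreaRect(W[:,:2].astype(np.float32)))
for nm,b in (("bottle",(343,368,172,203)),("caddy",(350,400,218,250)),("rock",(133,168,205,237)),("small",(325,343,265,282))):
    W,_,_=cloud("top",d,*b);zt=95 if nm!="small" else 15; W=W[W[:,2]>zt+8];print(nm,W.min(0).round(),W.max(0).round())
E
```

```text
scene 253 199.1542024700786 [561.26090314   4.91255176 198.09033836] [46.54223622 44.69837972  6.54272286] 250
[303. 211.]
top 350 199.9337736452858 [558.66279958   7.5814041  198.47545875] [46.80875243 44.15917069  9.07314033] 268
[263. 179.]
tri [[558.93876276   7.41864752 194.62661016]]
deck z 167.0520428111589 ((557.9547119140625, 6.884193420410156), (168.942138671875, 111.73797607421875), 69.68805694580078)
bottle [ 511. -241.  103.] [ 561. -192.  208.]
caddy [ 388. -310.  103.] [ 416. -216.  188.]
rock [460. 268. 103.] [531. 344. 157.]
small [ 311. -175.   24.] [ 346. -139.   85.]
```

Run:
```python
from h import *
Rd=np.array([[-1,0,0],[0,1,0],[0,0,-1.]])
def q_at(p):
    q=np.array(ik(p,Rd),float); q[5]=-140; return q
move_joints(q_at([559,7,265])); print(get_obs()["time_s"])
H=calibration("wrist")["hand_eye"];K=calibration("wrist")["mtx"]
est=[]
for k,(p,j6) in enumerate((([559,7,265],-140),([540,15,265],-140))):
    if k: move_joints(q_at(p))
    sleep(.3);o=get_obs(); im,d=get_image("wrist"); cv2.imwrite(f"pics/w{k}.png",im[:,:,::-1])
    v,u=np.mgrid[0:420,0:560];m=d>0
    D=d[m];C=np.c_[(u[m]-K[0,2])/K[0,0]*D,(v[m]-K[1,2])/K[1,1]*D,D]
    T=C@H[:3,:3].T+H[:3,3]; W=T@np.array(o["tcp_rot"]).T+o["tool_pos"]
    c=im[m].astype(int); s=(W[:,2]>191)&(W[:,2]<206)&(np.hypot(W[:,0]-559,W[:,1]-7)<40)
    w=W[s];z=np.median(w[:,2]); w=w[abs(w[:,2]-z)<3]
    print(o["qpos"].round(2),o["tool_pos"].round(1),"dial",cv2.minEnclosingCircle(w[:,:2].astype(np.float32)),(w.min(0)+w.max(0))/2,z,len(w))
    dk=W[(np.hypot(W[:,0]-559,W[:,1]-7)<45)&(W[:,2]<185)&(W[:,2]>150)];print("deck",np.median(dk[:,2]) if len(dk) else None)
    us,vs=u[m][s],v[m][s];print("px",us.min(),us.max(),vs.min(),vs.max())
t=[]
for i in range(30): sleep(.02);o=get_obs();t.append(np.r_[o["ft_torque"],o["force"]])
print(np.mean(t,0).round(3),np.std(t,0).round(3),get_obs()["time_s"])
```

```text
3.325
[  -7.87   15.5     4.36   78.86   -0.   -140.  ] [559.    7.2 265. ] dial ((560.249755859375, 5.466752529144287), 23.719926834106445) [560.45063464   5.48613241 198.55099047] 198.5761610114132 4568
deck 168.8282842773354
px 239 320 189 266
[  -7.33   13.67    1.83   78.16   -0.   -140.  ] [540.3  14.8 264.8] dial ((560.0128173828125, 5.644007682800293), 23.61441421508789) [559.95755039   5.59942351 198.59538287] 198.58618967432506 4946
deck 168.78345874529975
px 223 306 157 239
[ 0.004 -0.006 -0.008  0.021 -0.108 -0.129] [0.028 0.031 0.029 0.655 0.386 0.535] 4.775
```

View pics/w0.png

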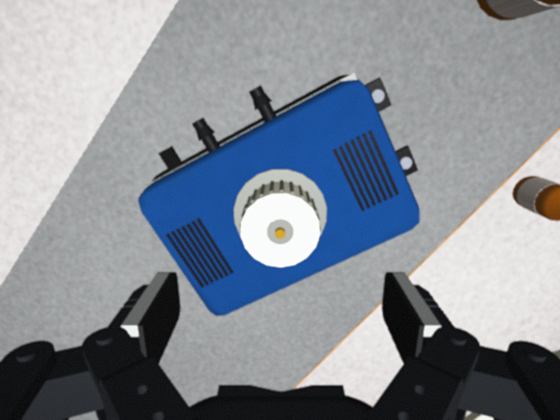

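The wrist view shows the dial at pixel (280,230), with clear room for both fingers around it. It measures (560.2, 5.5) mm with its top at 198.6 mm. Next I'll descend, grip, and start closing in small steps while reading the torque.

```bash
cat >> h.py <<'E'
def tz(n=4):
    a=[]
    for _ in range(n): sleep(.012); a.append(get_obs()["ft_torque"][2])
    return float(np.mean(a))
def turn_to(q,a):
    q[5]=a; move_joints(q)
E
python3 - <<'E'
from h import *
R=np.array(get_obs()["tcp_rot"])
move_linear([560.2,5.5,230],speed=150)
print(move_linear([560.2,5.5,194.6],speed=60,threshold=12),get_obs()["tool_pos"])
set_gripper(30);o=get_obs();print(o["time_s"],o["gripper_width"],o["grasp_force"],o["force"].round(1),o["ft_torque"].round(2),o["tool_pos"].round(1))
q=np.array(o["qpos"]);a=q[5];log=[];hi=0
t0=o["time_s"]
while a<-95:
    a+=2; turn_to(q,a); t=tz(); o=get_obs()
    log.append((round(o["qpos"][5],1),round(t,2),round(o["time_s"]-t0,2)))
    hi=hi+1 if t>.42 else 0
    if hi>=2 or t>.6: print("STOP");break
print(*log); print(o["force"].round(1),o["gripper_width"],o["tool_pos"])
E
```

```text
False [560.28208997   5.47210648 194.7156145 ]
6.4083 44.99087594956123 61.21560573577881 [-0.4  1.   5.8] [ 0.08  0.13 -0.01] [560.5   5.5 195.3]
(np.float64(-138.8), 0.0, 0.28) (np.float64(-136.8), -0.01, 0.57) (np.float64(-134.8), 0.01, 0.85) (np.float64(-132.8), -0.01, 1.13) (np.float64(-130.8), 0.05, 1.42) (np.float64(-128.8), 0.1, 1.7) (np.float64(-126.8), 0.15, 1.98) (np.float64(-124.8), 0.27, 2.27) (np.float64(-122.8), 0.23, 2.55) (np.float64(-120.8), 0.2, 2.83) (np.float64(-118.8), 0.04, 3.12) (np.float64(-116.8), 0.01, 3.4) (np.float64(-114.8), -0.02, 3.68) (np.float64(-112.8), 0.02, 3.97) (np.float64(-110.8), -0.01, 4.25) (np.float64(-108.8), 0.02, 4.53) (np.float64(-106.8), -0.01, 4.82) (np.float64(-104.8), 0.01, 5.1) (np.float64(-102.8), -0.01, 5.38) (np.float64(-100.8), 0.02, 5.67) (np.float64(-98.8), 0.13, 5.95) (np.float64(-96.8), 0.15, 6.23) (np.float64(-94.8), 0.2, 6.52)
[-7.7  1.8  5.9] 45.07507148704716 [559.96727447   5.83125787 195.22556982]
```

Run:
```python
from h import *
o=get_obs();q=np.array(o["qpos"]);a=q[5];log=[];hi=0;a0=a
while a<a0+150:
    a+=2; turn_to(q,a); t=tz(); o=get_obs()
    log.append((round(float(o["qpos"][5]),1),round(t,2)))
    hi=hi+1 if t>.42 else 0
    if hi>=2 or t>.6: print("STOP");break
print(*log); print(o["force"].round(1),o["gripper_width"],o["tool_pos"],o["time_s"])
```

```text
STOP
(-92.9, 0.27) (-90.9, 0.21) (-88.9, 0.11) (-86.9, 0.03) (-84.9, 0.02) (-82.9, -0.01) (-80.9, 0.01) (-78.9, -0.0) (-76.9, 0.02) (-74.9, 0.01) (-72.9, 0.02) (-70.9, 0.02) (-68.9, 0.18) (-66.9, 0.18) (-64.9, 0.28) (-62.9, 0.24) (-60.9, 0.12) (-58.9, 0.02) (-56.9, -0.02) (-54.9, -0.01) (-52.9, -0.0) (-50.9, 0.01) (-48.9, 0.02) (-46.9, 0.01) (-44.9, 0.01) (-42.9, -0.0) (-40.9, 0.06) (-38.9, 0.13) (-36.9, 0.35) (-34.9, 0.45) (-32.9, 0.51)
[-3.7  4.5  4.6] 45.095745883148155 [560.13088257   6.60017769 195.293937  ] 21.7083
```

The stop was met after three clicks closed, at 0.51 N m against about 0.28 N m for a normal click. I'll press 3° more to confirm it, then open three clicks and check the log.

```bash
cat >> h.py <<'E'
def open_clicks(n,maxdeg):
    o=get_obs();q=np.array(o["qpos"]);a=q[5];a0=a;log=[];hump=False;low=0;c=0
    while c<n and a>a0-maxdeg:
        a-=2; turn_to(q,a); t=tz()
        log.append((round(float(get_obs()["qpos"][5]),1),round(t,2)))
        if t<-.14: hump=True
        low=low+1 if t>-.06 else 0
        if hump and low>=2: c+=1;hump=False;log.append("CLICK%d"%c)
    print(*log);print(c,get_obs()["time_s"])
E
python3 - <<'E'
from h import *
o=get_obs();q=np.array(o["qpos"])
turn_to(q,q[5]+3);sleep(.1);print("stop",tz(8))
open_clicks(3,150)
E
```

```text
stop 0.5972540188317363
(-31.9, 0.39) (-33.9, 0.55) (-35.9, 0.19) (-37.9, 0.19) (-39.9, 0.07) (-41.9, 0.01) (-43.9, 0.04) (-45.9, 0.02) (-47.9, -0.0) (-49.9, 0.01) (-51.9, -0.01) (-53.9, 0.01) (-55.9, 0.01) (-57.9, 0.01) (-59.9, -0.03) (-61.9, -0.09) (-63.9, -0.29) (-65.9, -0.21) (-67.9, -0.22) (-69.9, -0.2) (-71.9, -0.04) (-73.9, 0.0) CLICK1 (-75.9, -0.0) (-77.9, 0.0) (-79.9, 0.01) (-81.9, -0.01) (-83.9, -0.02) (-85.9, -0.04) (-87.9, -0.01) (-89.9, -0.01) (-91.9, -0.1) (-93.9, -0.21) (-95.9, -0.22) (-97.9, -0.25) (-99.9, -0.21) (-101.9, -0.14) (-103.9, 0.02) (-105.9, 0.03) CLICK2 (-107.9, -0.04) (-109.9, 0.02) (-111.9, 0.02) (-113.9, -0.02) (-115.9, 0.02) (-117.9, 0.03) (-119.9, -0.03) (-121.9, -0.13) (-123.9, -0.27) (-125.9, -0.23) (-127.9, -0.27) (-129.9, -0.21) (-131.9, -0.13) (-133.9, -0.03) (-135.9, 0.01) CLICK3
3 37.1417
```

The clicks are regular at about 31° apart. Now the fourth click, then release and retreat.

Run:
```python
from h import *
open_clicks(1,40)
set_gripper(85);o=get_obs();print(o["gripper_width"],o["force"].round(1))
p=o["tool_pos"];move_linear([p[0],p[1],280],speed=100)
print(get_obs()["time_s"],get_obs()["force"].round(1))
im,_=get_image("top");cv2.imwrite("pics/end.png",get_image("scene")[0][:,:,::-1])
```

```text
(-137.8, 0.02) (-139.8, -0.02) (-141.8, 0.02) (-143.8, -0.01) (-145.8, 0.03) (-147.8, -0.0) (-149.8, -0.04) (-151.8, -0.08) (-153.9, -0.23) (-155.9, -0.24) (-157.9, -0.29) (-159.9, -0.21) (-161.9, -0.09) (-163.9, -0.01) (-165.9, -0.01) CLICK1
1 41.3917
85.09720171466043 [-1.  -0.6 -0.1]
42.8667 [-0.7  0.4 -0.4]
```

View pics/end.png

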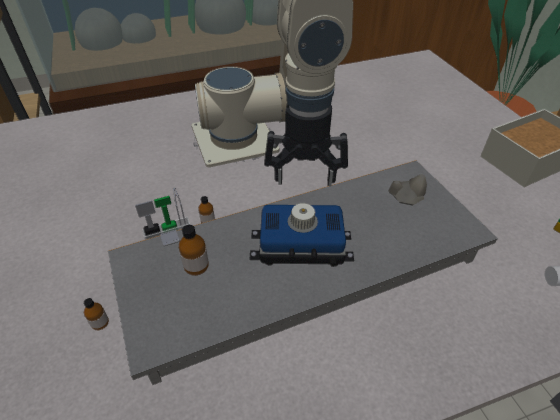

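The gripper is clear above the dial (303,214). The bottle (194,252), rock (410,188) and caddy tools have not moved.

```bash
python3 -c "
from plant import *
print(finish_job())"
```

```text
the job is handed in; nothing more can be done
None
```

I closed the dial to its stop (about 0.6 N m felt there), opened it four counted clicks and let go; nothing else was disturbed, and I handed the job in at about 43 s (no verdict was returned).

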